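# Kit the feeder parts into their nests

### The job

Kit the four feeder parts for the next build: put each one, upright, into the blue-rimmed nest whose outline matches its shape (round, square, oblong, triangular), lying flat on the nest's floor and not up on its rim. Set the parts down gently rather than dropping them, and do not shift or knock over the white bottle.

Things in the scene. Friction and masses are not known exactly. Their poses are not given: they have to be found in the camera images.
- reel_hub: Round reel hub: yellow disc 64 mm in diameter and 10 mm thick with a dark steel post 30 mm in diameter on its centre, the top 46 mm above the underside; 105 to 195 g. Origin at the centre of its underside, z up; stands upright on the table at the start. Grip it by the post, any yaw.
- pickup_head: Square pick-up head: orange block 52 x 52 mm and 16 mm thick with a brass shank 24 mm in diameter on its centre, the top 52 mm above the underside; 140 to 260 g. Origin at the centre of its underside, z up; stands upright on the table at the start. x and y are parallel to the block's sides. Grip it by the shank, any yaw.
- guide_block: Long guide block: green plate 92 mm (along its x) x 36 mm (along its y), 12 mm thick, with an aluminium saddle 44 mm (x) x 26 mm (y) on its centre, the top 44 mm above the underside; 154 to 286 g. Origin at the centre of its underside, z up; stands upright on the table at the start. Grip the saddle across its 26 mm width (fingers closing along its y).
- motor_mount: Triangular motor mount: red triangular plate 10 mm thick with rounded corners (middle to corner 37 mm, to side 23 mm), with a dark steel boss 28 mm in diameter on its centre, the top 46 mm above the underside; 98 to 182 g. Origin at the centre of its underside, z up; stands upright on the table at the start. x points to one of the three corners. Grip it by the boss, any yaw.
- round_nest: Nest for the reel hub: round recess 80 mm in diameter, 94 mm over the rim. Fixed. Near-black floor 4 mm above the table; blue rim 7 mm wide, its top 9 mm above the table; 8 mm of room all round the part. Origin at its centre, on the table (z = 0); z up. 
- square_nest: Nest for the pick-up head: square recess 68 x 68 mm, 82 x 82 mm over the rim. Fixed. Near-black floor 4 mm above the table; blue rim 7 mm wide, its top 9 mm above the table; 8 mm of room all round the part. Origin at its centre, on the table (z = 0); z up. x and y are parallel to its sides.
- long_nest: Nest for the guide block: oblong recess 108 mm (along its x) x 52 mm (along its y), 122 x 66 mm over the rim. Fixed. Near-black floor 4 mm above the table; blue rim 7 mm wide, its top 9 mm above the table; 8 mm of room all round the part. Origin at its centre, on the table (z = 0); z up. 
- tri_nest: Nest for the motor mount: triangular recess with rounded corners, 45 mm from the middle to a corner and 31 mm to a side, the rim 7 mm more. Fixed. Near-black floor 4 mm above the table; blue rim 7 mm wide, its top 9 mm above the table; 8 mm of room all round the part. Origin at its centre, on the table (z = 0); z up. x points to one of the three corners.
- bottle: White closed dispenser bottle with a blue cap, 38 mm in diameter, 100 mm tall, 160 g, standing upright among the parts; origin at the centre of its underside. To be left alone.

How it is judged:
By the outcome, as a careful person would: the job done as asked, in the order asked, and still so for the second after the job is handed in, with the robot touching nothing.
It also fails if it takes over 128 s, if anything falls off the work surface, if the arm or the gripper's body presses on something with over 40 N, if the wrist force passes 120 N, or if a joint passes its speed limit or range.

### The arm

A 6-joint arm with a two-finger parallel gripper is mounted at the origin on the work surface. World frame = base frame: x ahead of the robot, y to its left, z up, the work surface at z = 0. Lengths are in m, angles in rad, forces in N, time in s.
With the tool pointing down it reaches from about 0.35 to 0.775 m from the base axis. Payload 5.5 kg.
Tool frame: the origin (TCP) lies where the fingers leave the gripper's body, on its centre line; the fingertips stand 73 mm ahead of it and the grasp point (between the pads) lies 54 mm ahead of it; z points along the fingers, y is the direction in which the jaws open and shut (so a half turn about z gives the same grasp; the last joint's range is limited). The gripper opens to 85 mm and grips with 20 to 120 N. Pads are 22 mm wide; open, the fingers measure 114 mm over their backs; the gripper's body (76 mm by 85 mm) begins 54 mm behind the grasp point. The pads swing forward as they close: fully open they stand 13 mm farther back than shut.
Start: joints at [1.068, 0.313, 0.046, 1.304, 0, 1.431], TCP at [0.204, 0.538, 0.304] pointing down, gripper open.
Joint ranges: [-2.76, 2.76], [-0.86, 1.69], [-1.03, 1.26], [-2.2, 2.34], [-1.47, 1.5], [-3.14, 3.14]. Speed limits (rad/s): [2.57, 2.57, 3.14, 3.14, 3.14, 3.14].

### API

Orientations are given as a unit quaternion [w, x, y, z].
In Python, from workcell import env, read_camera, job, cut_out gives the robot as it stands.
- The arm moves only by the tool servo_tool, never from a script. Its argument "deltas" is a list of rows, each an object of numbers: "dx", "dy", "dz": the shift along the world's x, y, z in mm; "rx", "ry", "rz": the turn, a rotation vector about the world's x, y, z in rad; "fingers": the closure, from -1 (fully open) to 1 (shut). A call has 1 to 8 rows; each row shifts and turns the commanded pose from where the row before left it; what a row does not reach is not made up. A row lasts 1/10 s, in which the tool goes at most 50 mm and 8.59 degrees, less where a joint would pass 70% of its speed; a pose out of reach is approached as far as the arm can. A call is refused whole if a number of a shift passes 50 or a number of a turn 0.15, either way. A call with a gripper value outside its range is refused whole. The fingers move at their own pace and stop on an object; "newtons" is the grip in N (left out, the last holds). Time passes only in rows, so rows that do not move let the fingers close. It gives the time, the measured TCP pose, the force and the opening at its end, in the units of the state.
- env.get_state(): the state, without advancing time (a new reading comes with each control period).
- read_camera(name): name is "scene" or "side" or "wrist"; returns a dict with "img" (384x512x3 uint8, red, green, blue), "intrinsics" (3x3 intrinsics, pixels), "k1" (the pictures are not rectified: a ray, as slopes to the right and down, at radius r is drawn at 1 + k1 r^2 times it, then the intrinsics apply), "extrinsics" (4x4, takes a point from camera to world coordinates); the wrist camera has in their place "hand_eye" (4x4, takes a point from camera to tool coordinates, whose origin is the TCP and whose axes are the flange's). Camera axes: x right, y down, z forward; pixel columns grow to the right and rows downward; lengths in m; the calibration is good to about 2 mm. A picture is of the moment at which its call begins: read the wrist's pose just before it. There is no depth.
- job.hand_in(): hands the job in, once; it reports no verdict.
Trained networks look in the newest picture that a camera, given by its name, has taken for a name from the list of things; names that differ only in an ending like _2 or _b are one class to them, and where a whole thing is asked for, a point or a joint stands for the part that bears it (a point fixed in the world has none). Each returns a list of dicts, best first, with "confidence" (0 to 1); they miss things now and then, are a little off and sometimes report something else, mostly with a low value. They report only what shows in the picture. A call takes as long as a camera call.
- cut_out(target, camera): "region" (384x512 bool, what is visible of it) and "extent" ([left, top, right, bottom] in pixels, round what is visible of it).
The state is a dict: "clock": time; "joint_pos": joint angles; "qvel": joint speeds; "tau": joint torques, N m; "tcp_pos": TCP position; "orientation": TCP orientation; "wrist_force": force on the tool from outside, world axes, zero at the start; "ft_torque": the same for the moment, N m; "finger_gap": finger opening in m.
Only numpy, scipy, OpenCV 4.12 (cv2) and the standard library are available. Lean on these libraries where they do the work, as an engineer would, in place of code of your own. Each camera call takes 0.05 s, during which the arm holds its last target. There are 200 camera calls.

## Working session

There is one attempt and no reset: what is moved stays moved. The work goes in short steps, Python scripts to look and compute and a tool call to move; the robot and the scene stay as the last step left them, time stands still between calls to the robot, and variables do not carry over. Pictures are saved under pics/ and viewed, about 12 in all and at most 16, crops included, and the job is handed in when it is done.

Besides the shell and the picture viewer there is one more tool, called after "Request:" as name([rows], argument=value, ...), one row to a line, values as JSON. servo_tool: Moves the arm, as the interface text tells. Its arguments: {"type":"object","properties":{"deltas":{"type":"array"},"newtons":{"type":"number"}},"required":["deltas"]}

```bash
ls; mkdir -p pics
cat > h.py <<'E'
import numpy as np, cv2
from workcell import env, read_camera, job, cut_out
from scipy.spatial.transform import Rotation as R
def pose(s=None):
    s=s or env.get_state(); T=np.eye(4); q=s['orientation']
    T[:3,:3]=R.from_quat([q[1],q[2],q[3],q[0]]).as_matrix(); T[:3,3]=s['tcp_pos']; return T
def cam(name):
    T=pose(); c=read_camera(name)
    c['T']=c['extrinsics'] if name!='wrist' else T@np.array(c['hand_eye'])
    c['T']=np.array(c['T']); c['K']=np.array(c['intrinsics']); return c
def toworld(c,px,z):
    px=np.atleast_2d(np.array(px,float)); K=c['K']
    d=np.c_[(px[:,0]-K[0,2])/K[0,0],(px[:,1]-K[1,2])/K[1,1]]
    u=d.copy()
    for _ in range(20): u=d/(1+c['k1']*(u**2).sum(1,keepdims=True))
    r=np.c_[u,np.ones(len(u))]@c['T'][:3,:3].T; o=c['T'][:3,3]
    return o+r*((z-o[2])/r[:,2])[:,None]
def save(c,n): cv2.imwrite('pics/'+n,c['img'][:,:,::-1])
NAMES=['reel_hub','pickup_head','guide_block','motor_mount','round_nest','square_nest','long_nest','tri_nest','bottle']
E
python3 - <<'E'
from h import *
ims=[]
for n in ['scene','side','wrist']:
    c=cam(n); print(n,c['T'].round(3).tolist(),c['k1'],c['K'].tolist()); save(c,n+'0.png')
    for t in NAMES:
        r=cut_out(t,n)
        for k in r[:2]: 
            ys,xs=np.nonzero(k['region']); 
            print(t,round(k['confidence'],2),np.round(k['extent']).tolist(),len(xs), toworld(c,[xs.mean(),ys.mean()],0.01)[0,:2].round(3))
print(env.get_state())
E
```

```text
pics
scene [[-0.357, 0.702, -0.616, 1.207], [0.934, 0.283, -0.218, 0.22], [0.021, -0.653, -0.757, 0.869], [0.0, 0.0, 0.0, 1.0]] -0.10288733123701523 [[497.12715252154254, 0.0, 254.28522712709358], [0.0, 497.12715252154254, 189.58467863970407], [0.0, 0.0, 1.0]]
reel_hub 0.83 [389.0, 185.0, 418.0, 209.0] 564 [0.4   0.297]
pickup_head 0.61 [156.0, 115.0, 181.0, 144.0] 416 [ 0.407 -0.295]
guide_block 0.89 [274.0, 223.0, 318.0, 259.0] 880 [0.601 0.104]
guide_block 0.39 [370.0, 246.0, 416.0, 288.0] 1450 [0.593 0.312]
motor_mount 0.84 [228.0, 149.0, 255.0, 170.0] 407 [ 0.428 -0.095]
round_nest 0.55 [371.0, 246.0, 416.0, 286.0] 1335 [0.591 0.31 ]
square_nest 0.82 [182.0, 201.0, 238.0, 239.0] 1310 [ 0.622 -0.092]
long_nest 0.72 [289.0, 167.0, 336.0, 215.0] 1240 [0.458 0.094]
tri_nest 0.82 [106.0, 167.0, 147.0, 200.0] 948 [ 0.606 -0.305]
bottle 0.6 [344.0, 193.0, 365.0, 231.0] 524 [0.49  0.203]
side [[0.688, -0.483, 0.542, -0.148], [-0.726, -0.442, 0.527, -0.648], [-0.015, -0.756, -0.654, 0.844], [0.0, 0.0, 0.0, 1.0]] -0.08075064303940539 [[474.3757953515778, 0.0, 258.95102914190454], [0.0, 47
[... 998 characters left out ...]
 1.0]]
{'clock': 1.5, 'joint_pos': array([1.06840184e+00, 3.13190078e-01, 4.60678339e-02, 1.30358301e+00,
       2.61040132e-05, 1.43124802e+00]), 'qvel': array([ 1.57046535e-04, -4.45857956e-06,  9.39221760e-04, -5.61945008e-04,
        3.45948943e-04, -9.58551844e-05]), 'tau': array([ 4.56052067e-04, -4.80460846e+01,  2.98804307e+01,  4.10542452e-04,
        3.87262446e-06, -5.24312028e-06]), 'tcp_pos': array([0.20407709, 0.53759486, 0.30391565]), 'orientation': array([1.98121650e-06, 1.80429489e-01, 9.83587920e-01, 4.73299071e-05]), 'wrist_force': array([ 0.56802477,  0.42374367, -0.57325024]), 'ft_torque': array([-0.04154768, -0.02034285, -0.00898069]), 'finger_gap': 0.08535488637668906}
```

Run:
```python
import cv2
a=cv2.imread('pics/scene0.png')[90:310,80:450];cv2.imwrite('pics/s1.png',cv2.resize(a,None,fx=2.15,fy=2.15,interpolation=2))
```

```text
(no output)
```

View pics/s1.png

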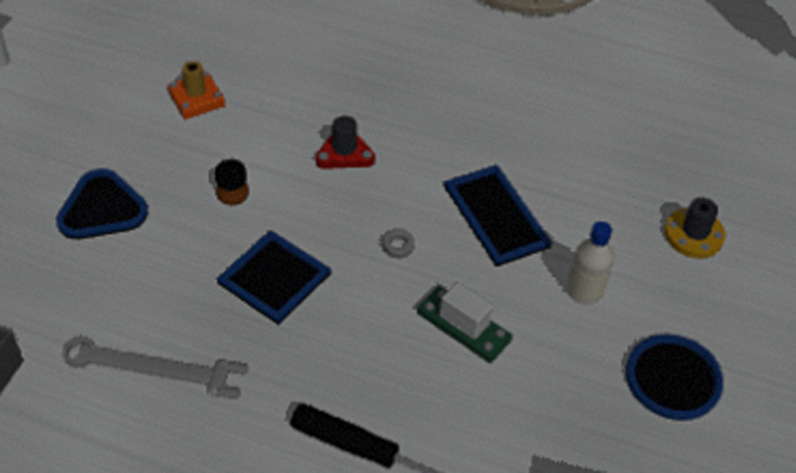

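```bash
cat >> h.py <<'E'
from scipy.optimize import minimize
def circ(r,n=32): a=np.arange(n)*2*np.pi/n; return np.c_[r*np.cos(a),r*np.sin(a)]
def rect(a,b): return np.array([[a,b],[-a,b],[-a,-b],[a,-b]])/2
def tri(corner,side):  # rounded triangle: corner radius r: 2(side-r)+r=corner
    r=2*side-corner; return np.concatenate([circ(r)+(corner-r)*np.array([np.cos(t),np.sin(t)]) for t in (0,2*np.pi/3,-2*np.pi/3)])
MOD={'reel_hub':[(circ(32),0,10),(circ(15),0,46)],'pickup_head':[(rect(52,52),0,16),(circ(12),0,52)],
'guide_block':[(rect(92,36),0,12),(rect(44,26),0,44)],'motor_mount':[(tri(37,23),0,10),(circ(14),0,46)],
'round_nest':[(circ(47),0,9)],'square_nest':[(rect(82,82),0,9)],'long_nest':[(rect(122,66),0,9)],'tri_nest':[(tri(52,38),0,9)],
'bottle':[(circ(19),0,75),(circ(9),0,100)]}
SYM={'reel_hub':0,'round_nest':0,'bottle':0,'pickup_head':np.pi/2,'square_nest':np.pi/2,'guide_block':np.pi,'long_nest':np.pi,'motor_mount':2*np.pi/3,'tri_nest':2*np.pi/3}
def proj(c,P):
    T=c['T']; q=(P-T[:3,3])@T[:3,:3]; u=q[:,:2]/q[:,2:]; u=u*(1+c['k1']*(u**2).sum(1,keepdims=True))
    return u@c['K'][:2,:2].T+c['K'][:2,2]
def sil(c,name,p,z0=0.):
    m=np.zeros((384,512),np.uint8); R2=np.array([[np.cos(p[2]),-np.sin(p[2])],[np.sin(p[2]),np.cos(p[2])]])
    for s,a,b in MOD[name]:
        xy=(s/1000)@R2.T+p[:2]; P=np.r_[np.c_[xy,np.full(len(xy),a/1000+z0)],np.c_[xy,np.full(len(xy),b/1000+z0)]]
        h=cv2.convexHull(proj(c,P).astype(np.float32)); cv2.fillConvexPoly(m,np.round(h*16).astype(np.int32),255,cv2.LINE_AA,4)
    return m/255.
def fit(name,obs,xy,z0=0.):  # obs: list of (cam,mask)
    best=None
    def cost(v):
        e=0
        for c,m in obs:
            s=sil(c,name,[v[0]/1000,v[1]/1000,v[2]/50],z0); e+=np.abs(s-m).sum()/m.sum()
        return e/len(obs)
    sy=SYM[name]
    for y in ([0] if not sy else np.arange(6)*sy/6):
        v0=np.array([xy[0]*1000,xy[1]*1000,y*50])
        r=minimize(cost,v0,method='Nelder-Mead',options=dict(initial_simplex=v0+np.array([[0,0,0],[8,0,0],[0,8,0],[0,0,8]]),xatol=.1,fatol=1e-4))
        if best is None or r.fun<best.fun: best=r
    yaw=best.x[2]/50
    if sy: yaw=(yaw+sy/2)%sy-sy/2
    return best.x[0]/1000,best.x[1]/1000,np.degrees(yaw),best.fun
def look(names,cams,guess,z0=0.,maxd=.06):
    C=[cam(n) for n in cams]; out={}
    for t in names:
        obs=[]
        for n,c in zip(cams,C):
            for k in cut_out(t,n):
                ys,xs=np.nonzero(k['region'])
                if len(xs) and np.hypot(*(toworld(c,[xs.mean(),ys.mean()],.01+z0)[0,:2]-guess[t]))<maxd: obs.append((c,k['region'].astype(float)));break
        one=[np.round(fit(t,[o],guess[t],z0),3).tolist() for o in obs] if len(obs)>1 else ''
        out[t]=fit(t,obs,guess[t],z0) if obs else None; print(t,len(obs),out[t] and np.round(out[t],4).tolist(),one)
    return C,out
E
python3 - <<'E'
from h import *
G=dict(reel_hub=(.4,.296),pickup_head=(.41,-.293),guide_block=(.604,.103),motor_mount=(.428,-.095),round_nest=(.59,.31),square_nest=(.618,-.095),long_nest=(.455,.088),tri_nest=(.602,-.308),bottle=(.51,.215))
look(NAMES,['scene','side'],G)
E
```

```text
reel_hub 2 [0.4018, 0.2964, 12.4917, 0.1359] [[0.398, 0.297, 2.036, 0.11], [0.404, 0.297, 1.001, 0.101]]
pickup_head 2 [0.4121, -0.2923, -44.7886, 0.1766] [[0.411, -0.292, 44.034, 0.184], [0.413, -0.293, -44.909, 0.158]]
guide_block 2 [0.605, 0.1028, 68.8437, 0.196] [[0.603, 0.102, 69.56, 0.141], [0.608, 0.104, 64.291, 0.209]]
motor_mount 2 [0.4257, -0.0963, -32.0491, 0.1437] [[0.425, -0.095, -32.822, 0.116], [0.428, -0.097, -35.777, 0.131]]
round_nest 2 [0.5887, 0.3099, 9.3131, 0.3218] [[0.586, 0.311, 10.892, 0.084], [0.593, 0.31, -0.524, 0.532]]
square_nest 2 [0.6195, -0.0956, -16.3097, 0.0944] [[0.618, -0.094, -16.447, 0.092], [0.621, -0.097, -16.447, 0.076]]
long_nest 2 [0.4529, 0.0908, 45.656, 0.1232] [[0.452, 0.091, 45.095, 0.062], [0.457, 0.089, 46.539, 0.161]]
tri_nest 2 [0.6019, -0.3089, -24.056, 0.1236] [[0.6, -0.309, -26.763, 0.123], [0.604, -0.309, -25.411, 0.115]]
bottle 2 [0.5189, 0.2035, 12.4226, 0.3107] [[0.513, 0.204, 1.607, 0.237], [0.522, 0.206, 12.318, 0.356]]
```

Request:
servo_tool([
  {"dx":25,"dy":-30,"dz":-7,"fingers":-1},
  {"dx":25,"dy":-30,"dz":-7},
  {"dx":25,"dy":-30,"dz":-7},
  {"dx":25,"dy":-30,"dz":-7},
  {"dx":25,"dy":-30,"dz":-7},
  {"dx":25,"dy":-30,"dz":-7},
  {"dx":24,"dy":-31,"dz":-6},
  {"dx":24,"dy":-31,"dz":-6},
], newtons=40)

```text
invalid input at $.deltas[0]: expected keys dx, dy, dz, rx, ry, rz, fingers
```

Run:
```python
from h import *
s=env.get_state();print(s['tcp_pos'],s['joint_pos'],s['clock'],s['wrist_force'])
G=dict(reel_hub=(.4,.296),pickup_head=(.41,-.293),guide_block=(.604,.103),motor_mount=(.428,-.095),round_nest=(.59,.31),square_nest=(.618,-.095),long_nest=(.455,.088),tri_nest=(.602,-.308),bottle=(.515,.205))
C,_=look(['reel_hub','round_nest','long_nest','guide_block','bottle'],['wrist'],G,maxd=.1); save(C[0],'w1.png')
```

```text
[0.20409724 0.53761015 0.30393409] [ 1.06839642e+00  3.13202236e-01  4.61297340e-02  1.30359479e+00
 -5.59754758e-06  1.43118953e+00] 2.5 [-0.51320188 -0.54668627 -0.72433556]
reel_hub 0 None 
round_nest 0 None 
long_nest 0 None 
guide_block 0 None 
bottle 0 None
```

View pics/w1.png

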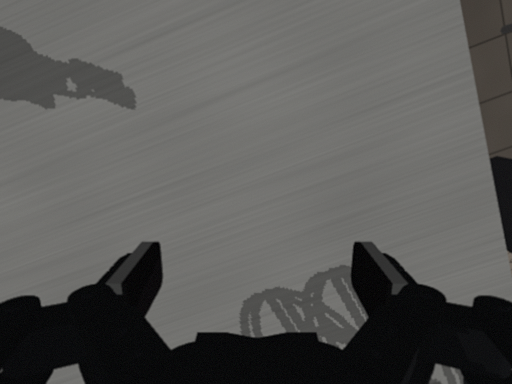

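Request:
servo_tool([
  {"dx":34,"dy":-34,"dz":-7,"rx":0,"ry":0,"rz":0,"fingers":-1},
  {"dx":34,"dy":-34,"dz":-7,"rx":0,"ry":0,"rz":0,"fingers":-1},
  {"dx":34,"dy":-34,"dz":-7,"rx":0,"ry":0,"rz":0,"fingers":-1},
  {"dx":34,"dy":-34,"dz":-7,"rx":0,"ry":0,"rz":0,"fingers":-1},
  {"dx":34,"dy":-34,"dz":-7,"rx":0,"ry":0,"rz":0,"fingers":-1},
  {"dx":34,"dy":-34,"dz":-7,"rx":0,"ry":0,"rz":0,"fingers":-1},
  {"dx":34,"dy":-33,"dz":-6,"rx":0,"ry":0,"rz":0,"fingers":-1},
  {"dx":34,"dy":-33,"dz":-6,"rx":0,"ry":0,"rz":0,"fingers":-1},
], newtons=40)

```text
clock: 3.6
tcp_pos: [0.4773, 0.266, 0.2499]
orientation: [0.0, 0.18, 0.984, 0.0]
wrist_force: [0.5, 0.3, -0.2]
finger_gap: 0.0853
```

```bash
cat > w.py <<'E'
from h import *
import sys
s=env.get_state();print(s['tcp_pos'].round(4),s['joint_pos'].round(2),round(s['clock'],2),s['wrist_force'].round(1),s['finger_gap'].round(4), 'jaw yaw',np.degrees(np.arctan2(*pose(s)[1::-1,1])).round(2))
G=dict(reel_hub=(.4,.296),pickup_head=(.41,-.293),guide_block=(.604,.103),motor_mount=(.428,-.095),round_nest=(.59,.31),square_nest=(.618,-.095),long_nest=(.455,.088),tri_nest=(.602,-.308),bottle=(.515,.205))
C,_=look(sys.argv[2:],['wrist'],G,maxd=.1); save(C[0],sys.argv[1])
E
python3 w.py w2.png reel_hub round_nest long_nest bottle
```

```text
Traceback (most recent call last):
  File "w.py", line 3, in <module>
    s=env.get_state();print(s['tcp_pos'].round(4),s['joint_pos'].round(2),round(s['clock'],2),s['wrist_force'].round(1),s['finger_gap'].round(4), 'jaw yaw',np.degrees(np.arctan2(*pose(s)[1::-1,1])).round(2))
                                                                                                                        ^^^^^^^^^^^^^^^^^^^^^
AttributeError: 'float' object has no attribute 'round'
```

```bash
sed -i "s/s\['finger_gap'\].round(4)/round(s['finger_gap'],4)/" w.py
python3 w.py w2.png reel_hub round_nest long_nest bottle
```

```text
[0.4773 0.266  0.2499] [ 0.36  0.28 -0.13  1.16  0.    0.72] 3.6 [ 0.5  0.3 -0.2] 0.0853 jaw yaw 69.21
reel_hub 1 [0.4015, 0.2954, 12.1375, 0.0819] 
round_nest 1 [0.5885, 0.3088, 1.4758, 0.2361] 
long_nest 1 [0.4538, 0.0897, 45.2823, 0.0741] 
bottle 1 [0.5164, 0.2038, 9.1667, 0.1935]
```

View pics/w2.png

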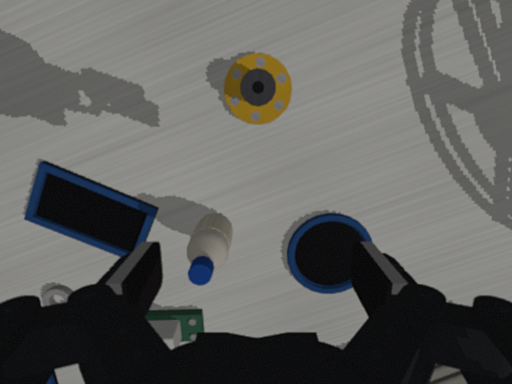

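Request:
servo_tool([
  {"dx":-38,"dy":15,"dz":0,"rx":0,"ry":0,"rz":0,"fingers":-1},
  {"dx":-38,"dy":14.5,"dz":-20,"rx":0,"ry":0,"rz":0,"fingers":-1},
  {"dx":0,"dy":0,"dz":-45,"rx":0,"ry":0,"rz":0,"fingers":-1},
  {"dx":0,"dy":0,"dz":-45,"rx":0,"ry":0,"rz":0,"fingers":-1},
  {"dx":0,"dy":0,"dz":-35,"rx":0,"ry":0,"rz":0,"fingers":-1},
  {"dx":0,"dy":0,"dz":-17,"rx":0,"ry":0,"rz":0,"fingers":-1},
  {"dx":0,"dy":0,"dz":0,"rx":0,"ry":0,"rz":0,"fingers":1},
  {"dx":0,"dy":0,"dz":0,"rx":0,"ry":0,"rz":0,"fingers":1},
], newtons=40)

```text
clock: 4.65
tcp_pos: [0.3994, 0.2981, 0.0885]
orientation: [-0.0, 0.179, 0.984, 0.0]
wrist_force: [-1.1, -0.0, 1.1]
finger_gap: 0.0592
```

Request:
servo_tool([
  {"dx":0,"dy":0,"dz":0,"rx":0,"ry":0,"rz":0,"fingers":1},
  {"dx":0,"dy":0,"dz":0,"rx":0,"ry":0,"rz":0,"fingers":1},
  {"dx":0,"dy":0,"dz":0,"rx":0,"ry":0,"rz":0,"fingers":1},
  {"dx":0,"dy":0,"dz":0,"rx":0,"ry":0,"rz":0,"fingers":1},
  {"dx":0,"dy":0,"dz":0,"rx":0,"ry":0,"rz":0,"fingers":1},
])

```text
clock: 5.15
tcp_pos: [0.401, 0.2978, 0.0897]
orientation: [0.001, 0.18, 0.984, 0.001]
wrist_force: [-1.6, 1.1, 6.9]
finger_gap: 0.0289
```

Request:
servo_tool([
  {"dx":0,"dy":0,"dz":10,"rx":0,"ry":0,"rz":0,"fingers":1},
  {"dx":0,"dy":0,"dz":30,"rx":0,"ry":0,"rz":0,"fingers":1},
  {"dx":0,"dy":0,"dz":40,"rx":0,"ry":0,"rz":0,"fingers":1},
  {"dx":20,"dy":2,"dz":40,"rx":0,"ry":0,"rz":0,"fingers":1},
  {"dx":40,"dy":2,"dz":0,"rx":0,"ry":0,"rz":0,"fingers":1},
  {"dx":45,"dy":3,"dz":0,"rx":0,"ry":0,"rz":0,"fingers":1},
  {"dx":40,"dy":2,"dz":0,"rx":0,"ry":0,"rz":0,"fingers":1},
  {"dx":30,"dy":2,"dz":0,"rx":0,"ry":0,"rz":0,"fingers":1},
])

```text
clock: 5.95
tcp_pos: [0.5776, 0.3078, 0.2089]
orientation: [0.001, 0.181, 0.984, 0.0]
wrist_force: [-0.2, 0.6, -1.8]
finger_gap: 0.0287
```

Request:
servo_tool([
  {"dx":0,"dy":0,"dz":0,"rx":0,"ry":0,"rz":0,"fingers":1},
  {"dx":0,"dy":0,"dz":0,"rx":0,"ry":0,"rz":0,"fingers":1},
  {"dx":0,"dy":0,"dz":0,"rx":0,"ry":0,"rz":0,"fingers":1},
])

```text
clock: 6.25
tcp_pos: [0.5739, 0.308, 0.208]
orientation: [-0.001, 0.18, 0.984, -0.0]
wrist_force: [0.4, -0.5, -0.7]
finger_gap: 0.0287
```

```bash
cat > v.py <<'E'
from h import *
import sys
s=env.get_state();print(s['tcp_pos'].round(4),round(s['clock'],2),s['wrist_force'].round(1),round(s['finger_gap'],4))
out=[]
p=np.array([[float(sys.argv[2]),float(sys.argv[3]),.03]])
for n in ['scene','side']:
    c=cam(n); u=np.round(proj(c,p)[0]).astype(int); x=np.clip(u[0]-60,0,392);y=np.clip(u[1]-60,0,264)
    print(n,x,y); out.append(cv2.resize(c['img'][y:y+120,x:x+120,::-1],(390,390),interpolation=cv2.INTER_CUBIC))
cv2.imwrite('pics/'+sys.argv[1],np.hstack(out))
E
python3 v.py v1.png .585 .309
```

```text
[0.5739 0.308  0.208 ] 6.25 [ 0.4 -0.5 -0.7] 0.0287
scene 336 197
side 140 81
```

View pics/v1.png

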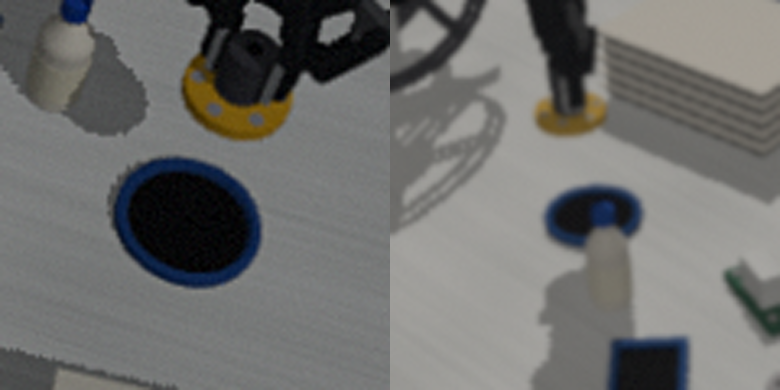

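Request:
servo_tool([
  {"dx":14,"dy":0,"dz":0,"rx":0,"ry":0,"rz":0,"fingers":1},
  {"dx":0,"dy":0,"dz":-40,"rx":0,"ry":0,"rz":0,"fingers":1},
  {"dx":0,"dy":0,"dz":-40,"rx":0,"ry":0,"rz":0,"fingers":1},
  {"dx":0,"dy":0,"dz":-20,"rx":0,"ry":0,"rz":0,"fingers":1},
  {"dx":0,"dy":0,"dz":-6,"rx":0,"ry":0,"rz":0,"fingers":1},
  {"dx":0,"dy":0,"dz":-3,"rx":0,"ry":0,"rz":0,"fingers":1},
  {"dx":0,"dy":0,"dz":-2,"rx":0,"ry":0,"rz":0,"fingers":1},
  {"dx":0,"dy":0,"dz":-2,"rx":0,"ry":0,"rz":0,"fingers":1},
])

```text
clock: 7.15
tcp_pos: [0.5901, 0.3086, 0.0968]
orientation: [0.001, 0.18, 0.984, 0.001]
wrist_force: [0.2, 0.2, -0.8]
finger_gap: 0.0291
```

Request:
servo_tool([
  {"dx":-1,"dy":0,"dz":-1,"rx":0,"ry":0,"rz":0,"fingers":1},
  {"dx":0,"dy":0,"dz":-1,"rx":0,"ry":0,"rz":0,"fingers":1},
  {"dx":0,"dy":0,"dz":0,"rx":0,"ry":0,"rz":0,"fingers":1},
  {"dx":0,"dy":0,"dz":0,"rx":0,"ry":0,"rz":0,"fingers":1},
])

```text
clock: 7.55
tcp_pos: [0.5884, 0.3082, 0.0938]
orientation: [0.0, 0.18, 0.984, 0.0]
wrist_force: [-1.2, 0.2, 3.0]
finger_gap: 0.029
```

Request:
servo_tool([
  {"dx":0,"dy":0,"dz":0,"rx":0,"ry":0,"rz":0,"fingers":0},
  {"dx":0,"dy":0,"dz":0,"rx":0,"ry":0,"rz":0,"fingers":-1},
  {"dx":0,"dy":0,"dz":0,"rx":0,"ry":0,"rz":0,"fingers":-1},
  {"dx":0,"dy":0,"dz":0,"rx":0,"ry":0,"rz":0,"fingers":-1},
  {"dx":0,"dy":0,"dz":20,"rx":0,"ry":0,"rz":0,"fingers":-1},
  {"dx":0,"dy":0,"dz":45,"rx":0,"ry":0,"rz":0,"fingers":-1},
  {"dx":0,"dy":0,"dz":45,"rx":0,"ry":0,"rz":0,"fingers":-1},
  {"dx":0,"dy":0,"dz":45,"rx":0,"ry":0,"rz":0,"fingers":-1},
])

```text
clock: 8.35
tcp_pos: [0.5878, 0.3079, 0.2492]
orientation: [-0.0, 0.18, 0.984, -0.0]
wrist_force: [0.7, 0.2, 0.8]
finger_gap: 0.0852
```

```bash
python3 v.py v2.png .5885 .309
```

```text
[0.5878 0.3079 0.2492] 8.35 [0.7 0.2 0.8] 0.0852
scene 335 198
side 141 80
```

View pics/v2.png

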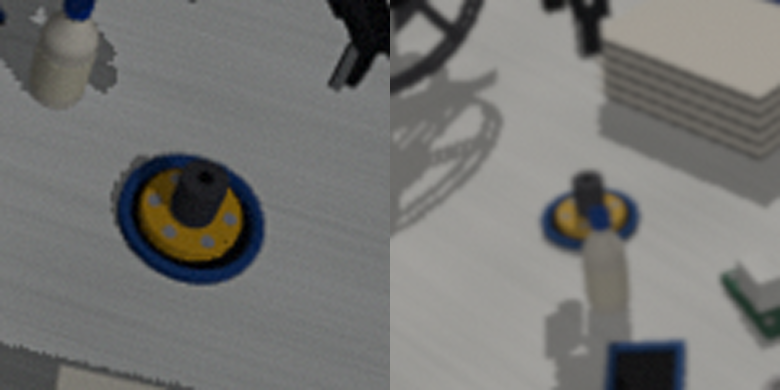

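Request:
servo_tool([
  {"dx":-7,"dy":-45,"dz":0,"rx":0,"ry":0,"rz":0,"fingers":-1},
  {"dx":-7,"dy":-45,"dz":0,"rx":0,"ry":0,"rz":0,"fingers":-1},
  {"dx":-7,"dy":-45,"dz":0,"rx":0,"ry":0,"rz":0,"fingers":-1},
  {"dx":-7,"dy":-45,"dz":0,"rx":0,"ry":0,"rz":0,"fingers":-1},
  {"dx":-7,"dy":-45,"dz":0,"rx":0,"ry":0,"rz":0,"fingers":-1},
  {"dx":-7,"dy":-45,"dz":0,"rx":0,"ry":0,"rz":0,"fingers":-1},
  {"dx":-7,"dy":-45,"dz":0,"rx":0,"ry":0,"rz":0,"fingers":-1},
  {"dx":-7,"dy":-45,"dz":0,"rx":0,"ry":0,"rz":0,"fingers":-1},
])

```text
clock: 9.25
tcp_pos: [0.5314, -0.0536, 0.2476]
orientation: [0.0, 0.18, 0.984, 0.0]
wrist_force: [0.5, -0.3, -0.2]
finger_gap: 0.0853
```

Request:
servo_tool([
  {"dx":-7,"dy":-45,"dz":0,"rx":0,"ry":0,"rz":0,"fingers":-1},
  {"dx":-7,"dy":-45,"dz":0,"rx":0,"ry":0,"rz":0,"fingers":-1},
  {"dx":-7,"dy":-45,"dz":0,"rx":0,"ry":0,"rz":0,"fingers":-1},
  {"dx":-7,"dy":-45,"dz":0,"rx":0,"ry":0,"rz":0,"fingers":-1},
  {"dx":-7,"dy":-45,"dz":0,"rx":0,"ry":0,"rz":0,"fingers":-1},
  {"dx":-7,"dy":-30,"dz":0,"rx":0,"ry":0,"rz":0,"fingers":-1},
  {"dx":0,"dy":0,"dz":0,"rx":0,"ry":0,"rz":0,"fingers":-1},
])

```text
clock: 9.95
tcp_pos: [0.4891, -0.3109, 0.2472]
orientation: [0.0, 0.183, 0.983, -0.001]
wrist_force: [-0.2, 0.4, -0.4]
finger_gap: 0.0855
```

```bash
python3 w.py w3.png pickup_head motor_mount square_nest tri_nest
```

```text
[ 0.4891 -0.3109  0.2472] [-0.7   0.34 -0.05  1.18 -0.   -0.34] 9.95 [-0.2  0.4 -0.4] 0.0855 jaw yaw 68.91
pickup_head 1 [0.4129, -0.2914, -40.3522, 0.0899] 
motor_mount 1 [0.4266, -0.0967, -35.0361, 0.0314] 
square_nest 1 [0.6194, -0.0954, -16.6948, 0.0357] 
tri_nest 1 [0.6027, -0.3086, -25.8462, 0.0471]
```

View pics/w3.png

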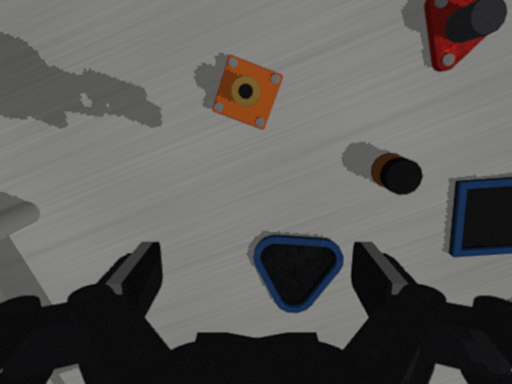

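Request:
servo_tool([
  {"dx":-38,"dy":9,"dz":0,"rx":0,"ry":0,"rz":0,"fingers":-1},
  {"dx":-38,"dy":10,"dz":-20,"rx":0,"ry":0,"rz":0,"fingers":-1},
  {"dx":0,"dy":0,"dz":-45,"rx":0,"ry":0,"rz":0,"fingers":-1},
  {"dx":0,"dy":0,"dz":-45,"rx":0,"ry":0,"rz":0,"fingers":-1},
  {"dx":0,"dy":0,"dz":-30,"rx":0,"ry":0,"rz":0,"fingers":-1},
  {"dx":0,"dy":0,"dz":-11,"rx":0,"ry":0,"rz":0,"fingers":-1},
  {"dx":0,"dy":0,"dz":0,"rx":0,"ry":0,"rz":0,"fingers":-1},
])

```text
clock: 10.9
tcp_pos: [0.4137, -0.2864, 0.0959]
orientation: [-0.001, 0.18, 0.984, 0.001]
wrist_force: [0.9, -0.9, 0.8]
finger_gap: 0.0854
```

Request:
servo_tool([
  {"dx":0,"dy":0,"dz":0,"rx":0,"ry":0,"rz":0,"fingers":0},
  {"dx":0,"dy":0,"dz":0,"rx":0,"ry":0,"rz":0,"fingers":0.3},
  {"dx":0,"dy":0,"dz":0,"rx":0,"ry":0,"rz":0,"fingers":0.5},
  {"dx":0,"dy":0,"dz":0,"rx":0,"ry":0,"rz":0,"fingers":1},
  {"dx":0,"dy":0,"dz":0,"rx":0,"ry":0,"rz":0,"fingers":1},
  {"dx":0,"dy":0,"dz":0,"rx":0,"ry":0,"rz":0,"fingers":1},
  {"dx":0,"dy":0,"dz":0,"rx":0,"ry":0,"rz":0,"fingers":1},
])

```text
clock: 11.6
tcp_pos: [0.4146, -0.2888, 0.0982]
orientation: [0.001, 0.181, 0.984, -0.001]
wrist_force: [-1.6, -1.1, 5.6]
finger_gap: 0.0229
```

Request:
servo_tool([
  {"dx":0,"dy":0,"dz":10,"rx":0,"ry":0,"rz":0,"fingers":1},
  {"dx":0,"dy":0,"dz":30,"rx":0,"ry":0,"rz":0,"fingers":1},
  {"dx":0,"dy":0,"dz":40,"rx":0,"ry":0,"rz":0,"fingers":1},
  {"dx":25,"dy":25,"dz":20,"rx":0,"ry":0,"rz":0.1,"fingers":1},
  {"dx":35,"dy":33,"dz":0,"rx":0,"ry":0,"rz":0.1,"fingers":1},
  {"dx":35,"dy":33,"dz":0,"rx":0,"ry":0,"rz":0.11,"fingers":1},
  {"dx":35,"dy":33,"dz":0,"rx":0,"ry":0,"rz":0.1,"fingers":1},
  {"dx":35,"dy":33,"dz":0,"rx":0,"ry":0,"rz":0,"fingers":1},
])

```text
clock: 12.4
tcp_pos: [0.58, -0.1293, 0.1975]
orientation: [-0.0, -0.025, 1.0, 0.0]
wrist_force: [1.9, -0.7, -2.4]
finger_gap: 0.0228
```

Request:
servo_tool([
  {"dx":25,"dy":25,"dz":0,"rx":0,"ry":0,"rz":0,"fingers":1},
  {"dx":15,"dy":10,"dz":0,"rx":0,"ry":0,"rz":0,"fingers":1},
  {"dx":0,"dy":0,"dz":0,"rx":0,"ry":0,"rz":0,"fingers":1},
  {"dx":0,"dy":0,"dz":0,"rx":0,"ry":0,"rz":0,"fingers":1},
])

```text
clock: 12.8
tcp_pos: [0.6186, -0.0956, 0.1967]
orientation: [-0.001, -0.024, 1.0, 0.0]
wrist_force: [-0.5, -0.8, -3.0]
finger_gap: 0.0226
```

```bash
python3 v.py v3.png .6194 -.0954; python3 w.py w4.png
```

```text
[ 0.6186 -0.0956  0.1967] 12.8 [-0.5 -0.8 -3. ] 0.0226
scene 146 151
side 252 134
[ 0.6181 -0.0964  0.1969] [-0.28  0.46 -0.    1.11 -0.   -0.33] 12.9 [-0.8  0.3 -2.6] 0.0224 jaw yaw 92.65
```

View pics/v3.png

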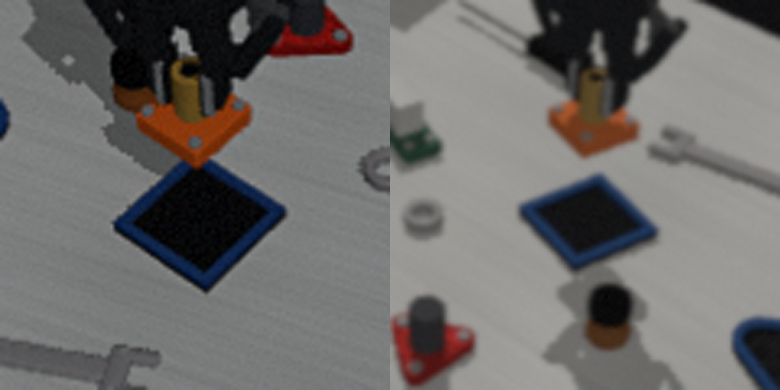

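Request:
servo_tool([
  {"dx":1,"dy":0.5,"dz":-30,"rx":0,"ry":0,"rz":0,"fingers":1},
  {"dx":0,"dy":0,"dz":-35,"rx":0,"ry":0,"rz":0,"fingers":1},
  {"dx":0,"dy":0,"dz":-15,"rx":0,"ry":0,"rz":0,"fingers":1},
  {"dx":0,"dy":0,"dz":-7,"rx":0,"ry":0,"rz":0,"fingers":1},
  {"dx":0,"dy":0,"dz":-3,"rx":0,"ry":0,"rz":0,"fingers":1},
  {"dx":0,"dy":0,"dz":-2,"rx":0,"ry":0,"rz":0,"fingers":1},
  {"dx":0,"dy":0,"dz":-1,"rx":0,"ry":0,"rz":0,"fingers":1},
  {"dx":0,"dy":0,"dz":0,"rx":0,"ry":0,"rz":0,"fingers":1},
])

```text
clock: 13.75
tcp_pos: [0.6206, -0.0956, 0.1049]
orientation: [0.001, -0.024, 1.0, -0.0]
wrist_force: [0.8, -0.4, -1.8]
finger_gap: 0.0227
```

Request:
servo_tool([
  {"dx":-1,"dy":0,"dz":-1,"rx":0,"ry":0,"rz":0,"fingers":1},
  {"dx":0,"dy":0,"dz":-1,"rx":0,"ry":0,"rz":0,"fingers":1},
  {"dx":0,"dy":0,"dz":-1,"rx":0,"ry":0,"rz":0,"fingers":1},
  {"dx":0,"dy":0,"dz":0,"rx":0,"ry":0,"rz":0,"fingers":1},
])

```text
clock: 14.15
tcp_pos: [0.6191, -0.0953, 0.1022]
orientation: [0.0, -0.024, 1.0, -0.0]
wrist_force: [-2.9, 0.5, 5.6]
finger_gap: 0.0225
```

Request:
servo_tool([
  {"dx":0,"dy":0,"dz":0,"rx":0,"ry":0,"rz":0,"fingers":0},
  {"dx":0,"dy":0,"dz":0,"rx":0,"ry":0,"rz":0,"fingers":-1},
  {"dx":0,"dy":0,"dz":0,"rx":0,"ry":0,"rz":0,"fingers":-1},
  {"dx":0,"dy":0,"dz":0,"rx":0,"ry":0,"rz":0,"fingers":-1},
  {"dx":0,"dy":0,"dz":20,"rx":0,"ry":0,"rz":0,"fingers":-1},
  {"dx":0,"dy":0,"dz":45,"rx":0,"ry":0,"rz":0,"fingers":-1},
  {"dx":0,"dy":0,"dz":45,"rx":0,"ry":0,"rz":0,"fingers":-1},
  {"dx":0,"dy":0,"dz":40,"rx":0,"ry":0,"rz":0,"fingers":-1},
])

```text
clock: 14.95
tcp_pos: [0.6191, -0.0954, 0.2529]
orientation: [0.0, -0.024, 1.0, -0.0]
wrist_force: [0.3, -0.5, -0.6]
finger_gap: 0.0855
```

Request:
servo_tool([
  {"dx":2,"dy":35,"dz":0,"rx":0,"ry":0,"rz":0.144,"fingers":-1},
  {"dx":2,"dy":35,"dz":0,"rx":0,"ry":0,"rz":0.144,"fingers":-1},
  {"dx":2,"dy":35,"dz":0,"rx":0,"ry":0,"rz":0.144,"fingers":-1},
  {"dx":2,"dy":34,"dz":0,"rx":0,"ry":0,"rz":0.144,"fingers":-1},
  {"dx":2,"dy":34,"dz":0,"rx":0,"ry":0,"rz":0.144,"fingers":-1},
  {"dx":2,"dy":34,"dz":0,"rx":0,"ry":0,"rz":0.144,"fingers":-1},
  {"dx":2,"dy":34,"dz":0,"rx":0,"ry":0,"rz":0.144,"fingers":-1},
  {"dx":2,"dy":34,"dz":0,"rx":0,"ry":0,"rz":0.144,"fingers":-1},
])

```text
clock: 15.75
tcp_pos: [0.635, 0.181, 0.2508]
orientation: [-0.0, -0.567, 0.824, 0.0]
wrist_force: [1.2, -0.6, 0.5]
finger_gap: 0.0852
```

Request:
servo_tool([
  {"dx":0,"dy":0,"dz":0,"rx":0,"ry":0,"rz":0,"fingers":-1},
  {"dx":0,"dy":0,"dz":0,"rx":0,"ry":0,"rz":0,"fingers":-1},
])

```text
clock: 15.95
tcp_pos: [0.6349, 0.1804, 0.2505]
orientation: [-0.0, -0.565, 0.825, -0.0]
wrist_force: [-0.7, -0.3, 0.1]
finger_gap: 0.0856
```

```bash
python3 w.py w5.png guide_block long_nest square_nest pickup_head
```

```text
[0.6349 0.1804 0.2505] [ 0.16  0.5   0.19  1.27 -0.   -1.04] 15.95 [-0.7 -0.3  0.1] 0.0856 jaw yaw 158.74
guide_block 1 [0.6048, 0.1025, 70.6226, 0.0723] 
long_nest 1 [0.4537, 0.0895, 44.8996, 0.0196] 
square_nest 0 None 
pickup_head 0 None
```

View pics/w5.png

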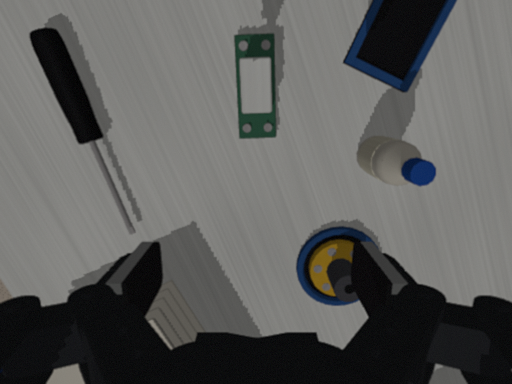

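Request:
servo_tool([
  {"dx":-15,"dy":-39,"dz":0,"rx":0,"ry":0,"rz":0.03,"fingers":-1},
  {"dx":-15,"dy":-39,"dz":-15,"rx":0,"ry":0,"rz":0,"fingers":-1},
  {"dx":0,"dy":0,"dz":-45,"rx":0,"ry":0,"rz":0,"fingers":-1},
  {"dx":0,"dy":0,"dz":-45,"rx":0,"ry":0,"rz":0,"fingers":-1},
  {"dx":0,"dy":0,"dz":-35,"rx":0,"ry":0,"rz":0,"fingers":-1},
  {"dx":0,"dy":0,"dz":-17,"rx":0,"ry":0,"rz":0,"fingers":-1},
  {"dx":0,"dy":0,"dz":0,"rx":0,"ry":0,"rz":0,"fingers":-1},
])

```text
clock: 16.9
tcp_pos: [0.6028, 0.1004, 0.0908]
orientation: [-0.003, -0.576, 0.818, 0.002]
wrist_force: [-0.1, -0.1, 0.3]
finger_gap: 0.0857
```

Request:
servo_tool([
  {"dx":0,"dy":0,"dz":0,"rx":0,"ry":0,"rz":0,"fingers":0},
  {"dx":0,"dy":0,"dz":0,"rx":0,"ry":0,"rz":0,"fingers":0.3},
  {"dx":0,"dy":0,"dz":0,"rx":0,"ry":0,"rz":0,"fingers":0.5},
  {"dx":0,"dy":0,"dz":0,"rx":0,"ry":0,"rz":0,"fingers":1},
  {"dx":0,"dy":0,"dz":0,"rx":0,"ry":0,"rz":0,"fingers":1},
  {"dx":0,"dy":0,"dz":0,"rx":0,"ry":0,"rz":0,"fingers":1},
  {"dx":0,"dy":0,"dz":0,"rx":0,"ry":0,"rz":0,"fingers":1},
])

```text
clock: 17.6
tcp_pos: [0.606, 0.1017, 0.0954]
orientation: [0.001, -0.577, 0.817, -0.001]
wrist_force: [-0.7, 0.3, 6.1]
finger_gap: 0.0254
```

Request:
servo_tool([
  {"dx":0,"dy":0,"dz":10,"rx":0,"ry":0,"rz":0,"fingers":1},
  {"dx":0,"dy":0,"dz":30,"rx":0,"ry":0,"rz":0,"fingers":1},
  {"dx":0,"dy":0,"dz":40,"rx":0,"ry":0,"rz":0,"fingers":1},
  {"dx":-10,"dy":-2,"dz":40,"rx":0,"ry":0,"rz":0,"fingers":1},
  {"dx":-32,"dy":-2,"dz":0,"rx":0,"ry":0,"rz":-0.1,"fingers":1},
  {"dx":-40,"dy":-3,"dz":0,"rx":0,"ry":0,"rz":-0.13,"fingers":1},
  {"dx":-40,"dy":-3,"dz":0,"rx":0,"ry":0,"rz":-0.12,"fingers":1},
  {"dx":-30,"dy":-2,"dz":0,"rx":0,"ry":0,"rz":-0.1,"fingers":1},
])

```text
clock: 18.4
tcp_pos: [0.4501, 0.0896, 0.2138]
orientation: [-0.001, -0.378, 0.926, 0.0]
wrist_force: [0.0, 0.4, -1.2]
finger_gap: 0.0249
```

Request:
servo_tool([
  {"dx":0,"dy":0,"dz":0,"rx":0,"ry":0,"rz":0,"fingers":1},
  {"dx":0,"dy":0,"dz":0,"rx":0,"ry":0,"rz":0,"fingers":1},
  {"dx":0,"dy":0,"dz":0,"rx":0,"ry":0,"rz":0,"fingers":1},
])

```text
clock: 18.7
tcp_pos: [0.4542, 0.0896, 0.2144]
orientation: [0.001, -0.38, 0.925, -0.0]
wrist_force: [0.7, 0.8, -1.6]
finger_gap: 0.0252
```

```bash
python3 v.py v4.png .4537 .09; python3 w.py w6.png
```

```text
[0.4542 0.0896 0.2144] 18.7 [ 0.7  0.8 -1.6] 0.0252
scene 251 122
side 157 133
[0.4542 0.0896 0.2141] [ 0.02  0.15 -0.39  1.03  0.   -0.76] 18.8 [ 0.6 -0.2 -2.9] 0.0255 jaw yaw 134.66
```

View pics/v4.png

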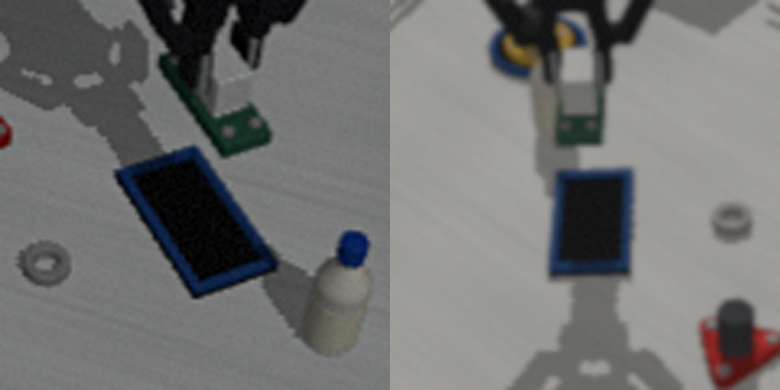

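Request:
servo_tool([
  {"dx":0,"dy":0,"dz":-40,"rx":0,"ry":0,"rz":0,"fingers":1},
  {"dx":0,"dy":0,"dz":-40,"rx":0,"ry":0,"rz":0,"fingers":1},
  {"dx":0,"dy":0,"dz":-18,"rx":0,"ry":0,"rz":0,"fingers":1},
  {"dx":0,"dy":0,"dz":-9,"rx":0,"ry":0,"rz":0,"fingers":1},
  {"dx":0,"dy":0,"dz":-3,"rx":0,"ry":0,"rz":0,"fingers":1},
  {"dx":0,"dy":0,"dz":-2,"rx":0,"ry":0,"rz":0,"fingers":1},
  {"dx":0,"dy":0,"dz":0,"rx":0,"ry":0,"rz":0,"fingers":1},
  {"dx":0,"dy":0,"dz":0,"rx":0,"ry":0,"rz":0,"fingers":1},
])

```text
clock: 19.65
tcp_pos: [0.454, 0.0896, 0.1029]
orientation: [0.001, -0.38, 0.925, -0.0]
wrist_force: [0.6, 0.6, -1.5]
finger_gap: 0.0251
```

Request:
servo_tool([
  {"dx":0,"dy":0,"dz":-1.5,"rx":0,"ry":0,"rz":0,"fingers":1},
  {"dx":0,"dy":0,"dz":-1,"rx":0,"ry":0,"rz":0,"fingers":1},
  {"dx":0,"dy":0,"dz":-1,"rx":0,"ry":0,"rz":0,"fingers":1},
  {"dx":0,"dy":0,"dz":0,"rx":0,"ry":0,"rz":0,"fingers":1},
])

```text
clock: 20.05
tcp_pos: [0.4533, 0.0896, 0.0993]
orientation: [0.0, -0.38, 0.925, -0.0]
wrist_force: [-2.2, 0.7, 6.1]
finger_gap: 0.025
```

Request:
servo_tool([
  {"dx":0,"dy":0,"dz":0,"rx":0,"ry":0,"rz":0,"fingers":0},
  {"dx":0,"dy":0,"dz":0,"rx":0,"ry":0,"rz":0,"fingers":-1},
  {"dx":0,"dy":0,"dz":0,"rx":0,"ry":0,"rz":0,"fingers":-1},
  {"dx":0,"dy":0,"dz":0,"rx":0,"ry":0,"rz":0,"fingers":-1},
  {"dx":0,"dy":0,"dz":20,"rx":0,"ry":0,"rz":0,"fingers":-1},
  {"dx":0,"dy":0,"dz":45,"rx":0,"ry":0,"rz":0,"fingers":-1},
  {"dx":0,"dy":0,"dz":45,"rx":0,"ry":0,"rz":0,"fingers":-1},
  {"dx":5,"dy":-20,"dz":40,"rx":0,"ry":0,"rz":0,"fingers":-1},
])

```text
clock: 20.85
tcp_pos: [0.4575, 0.0706, 0.2503]
orientation: [0.0, -0.381, 0.925, 0.0]
wrist_force: [1.1, -0.6, 0.2]
finger_gap: 0.0855
```

Request:
servo_tool([
  {"dx":10,"dy":-45,"dz":0,"rx":0,"ry":0,"rz":0,"fingers":-1},
  {"dx":10,"dy":-40,"dz":0,"rx":0,"ry":0,"rz":0,"fingers":-1},
  {"dx":5,"dy":-25,"dz":0,"rx":0,"ry":0,"rz":0,"fingers":-1},
  {"dx":0,"dy":0,"dz":0,"rx":0,"ry":0,"rz":0,"fingers":-1},
  {"dx":0,"dy":0,"dz":0,"rx":0,"ry":0,"rz":0,"fingers":-1},
])

```text
clock: 21.35
tcp_pos: [0.4828, -0.0407, 0.2481]
orientation: [-0.0, -0.379, 0.925, 0.001]
wrist_force: [0.4, -0.6, -0.9]
finger_gap: 0.0855
```

```bash
python3 w.py w7.png motor_mount tri_nest square_nest; python3 v.py v5.png .5 .1
```

```text
[ 0.4828 -0.0407  0.2481] [-0.25  0.17 -0.29  1.12  0.   -1.03] 21.35 [ 0.4 -0.6 -0.9] 0.0855 jaw yaw 134.55
motor_mount 0 None 
tri_nest 1 [0.603, -0.3097, -22.9299, 0.0433] 
square_nest 1 [0.6188, -0.0965, -16.5765, 1.6539] 
[ 0.4827 -0.0393  0.2483] 21.55 [ 0.6 -0.2  0. ] 0.0856
scene 250 138
side 167 123
```

View pics/w7.png

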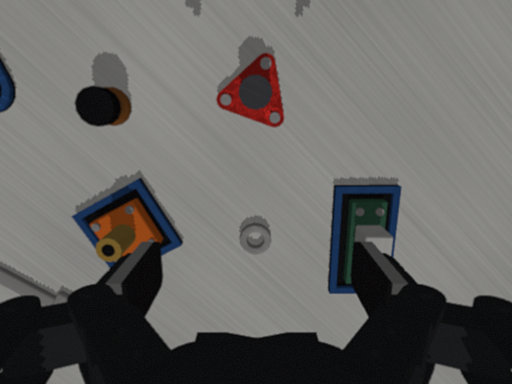

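View pics/v5.png

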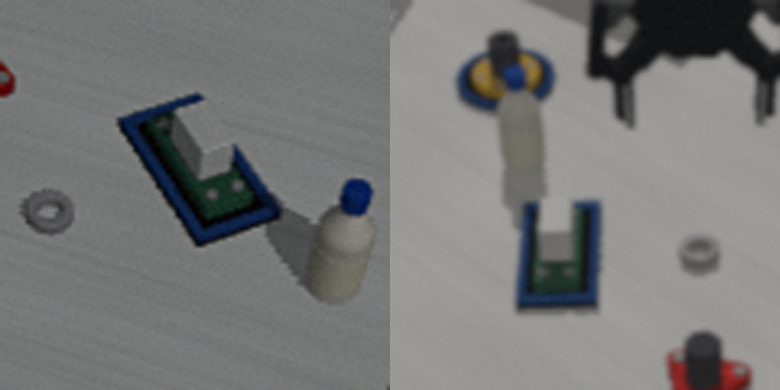

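Run:
```python
from h import *
c=read_camera('wrist'); s=env.get_state(); c['T']=pose(s)@np.array(c['hand_eye']); c['K']=np.array(c['intrinsics'])
i=c['img'].astype(int); m=((i[...,0]>70)&(i[...,0]>2.2*i[...,1])&(i[...,0]>2.2*i[...,2])).astype(np.uint8); m[:,330:]=0;m[150:]=0;m[:,:180]=0
h=cv2.convexHull(cv2.findNonZero(m)); M=np.zeros_like(m); cv2.fillConvexPoly(M,h,1)
MOD['motor_mount']=MOD['motor_mount'][:1]
print(m.sum(),fit('motor_mount',[(c,M.astype(float))],(.426,-.097)))
w=toworld(c,[(267,62),(225,100),(274,117)],.01)[:,:2]; o=w.mean(0); print(o,np.degrees(np.arctan2(*(w-o).T[::-1])))
b=((i[...,2]>60)&(i[...,2]>1.8*i[...,0])).astype(np.uint8)[:, :40]; print('blue tri px',b.sum())
```

```text
1705 (np.float64(0.4274969918594326), np.float64(-0.09649762390749637), np.float64(-35.276388744864555), np.float64(0.0713204837199759))
[ 0.42728796 -0.09596769] [-156.64739644  -33.5823996    84.4539201 ]
blue tri px 272
```

Request:
servo_tool([
  {"dx":-28,"dy":-29,"dz":0,"rx":0,"ry":0,"rz":0,"fingers":-1},
  {"dx":-27.5,"dy":-28,"dz":-20,"rx":0,"ry":0,"rz":0,"fingers":-1},
  {"dx":0,"dy":0,"dz":-45,"rx":0,"ry":0,"rz":0,"fingers":-1},
  {"dx":0,"dy":0,"dz":-45,"rx":0,"ry":0,"rz":0,"fingers":-1},
  {"dx":0,"dy":0,"dz":-33,"rx":0,"ry":0,"rz":0,"fingers":-1},
  {"dx":0,"dy":0,"dz":-15,"rx":0,"ry":0,"rz":0,"fingers":-1},
  {"dx":0,"dy":0,"dz":0,"rx":0,"ry":0,"rz":0,"fingers":-1},
])

```text
clock: 22.4
tcp_pos: [0.4258, -0.0963, 0.0883]
orientation: [-0.002, -0.38, 0.925, 0.002]
wrist_force: [0.3, 0.9, -0.4]
finger_gap: 0.0851
```

Request:
servo_tool([
  {"dx":0,"dy":0,"dz":0,"rx":0,"ry":0,"rz":0,"fingers":0},
  {"dx":0,"dy":0,"dz":0,"rx":0,"ry":0,"rz":0,"fingers":0.3},
  {"dx":0,"dy":0,"dz":0,"rx":0,"ry":0,"rz":0,"fingers":0.5},
  {"dx":0,"dy":0,"dz":0,"rx":0,"ry":0,"rz":0,"fingers":1},
  {"dx":0,"dy":0,"dz":0,"rx":0,"ry":0,"rz":0,"fingers":1},
  {"dx":0,"dy":0,"dz":0,"rx":0,"ry":0,"rz":0,"fingers":1},
  {"dx":0,"dy":0,"dz":0,"rx":0,"ry":0,"rz":0,"fingers":1},
])

```text
clock: 23.1
tcp_pos: [0.4282, -0.0975, 0.0915]
orientation: [0.001, -0.38, 0.925, -0.001]
wrist_force: [-0.6, 0.6, 5.9]
finger_gap: 0.0267
```

Request:
servo_tool([
  {"dx":0,"dy":0,"dz":10,"rx":0,"ry":0,"rz":0,"fingers":1},
  {"dx":0,"dy":0,"dz":30,"rx":0,"ry":0,"rz":0,"fingers":1},
  {"dx":0,"dy":0,"dz":40,"rx":0,"ry":0,"rz":0,"fingers":1},
  {"dx":15,"dy":-20,"dz":30,"rx":0,"ry":0,"rz":0.04,"fingers":1},
  {"dx":30,"dy":-36,"dz":0,"rx":0,"ry":0,"rz":0.06,"fingers":1},
  {"dx":30,"dy":-36,"dz":0,"rx":0,"ry":0,"rz":0.064,"fingers":1},
  {"dx":30,"dy":-36,"dz":0,"rx":0,"ry":0,"rz":0,"fingers":1},
  {"dx":30,"dy":-36,"dz":0,"rx":0,"ry":0,"rz":0,"fingers":1},
])

```text
clock: 23.9
tcp_pos: [0.5635, -0.2628, 0.2014]
orientation: [0.0, -0.454, 0.891, -0.0]
wrist_force: [0.7, -0.1, -1.5]
finger_gap: 0.0268
```

Request:
servo_tool([
  {"dx":25,"dy":-30,"dz":0,"rx":0,"ry":0,"rz":0,"fingers":1},
  {"dx":14,"dy":-17,"dz":0,"rx":0,"ry":0,"rz":0,"fingers":1},
  {"dx":0,"dy":0,"dz":0,"rx":0,"ry":0,"rz":0,"fingers":1},
  {"dx":0,"dy":0,"dz":0,"rx":0,"ry":0,"rz":0,"fingers":1},
])

```text
clock: 24.3
tcp_pos: [0.6012, -0.3084, 0.2002]
orientation: [-0.0, -0.454, 0.891, 0.001]
wrist_force: [-0.0, 1.0, -0.8]
finger_gap: 0.0266
```

```bash
python3 v.py v6.png .6027 -.309; python3 w.py w8.png
```

```text
[ 0.6012 -0.3084  0.2002] 24.3 [-0.   1.  -0.8] 0.0266
scene 64 118
side 318 177
[ 0.6009 -0.3075  0.2006] [-0.59  0.55  0.16  1.18  0.   -1.54] 24.4 [-0.5  0.8 -1.9] 0.0268 jaw yaw 144.06
```

View pics/v6.png

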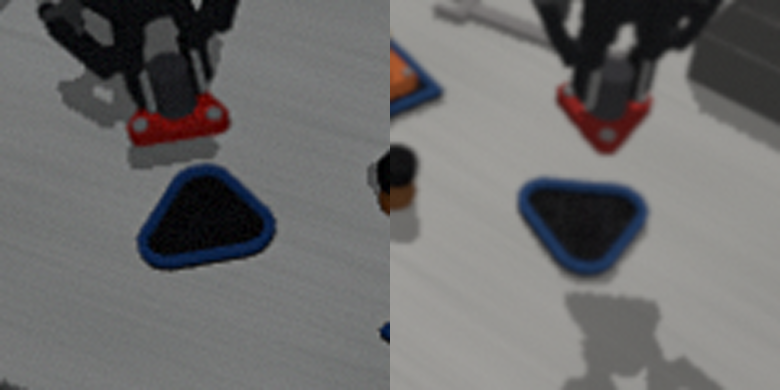

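Request:
servo_tool([
  {"dx":2,"dy":-1,"dz":-40,"rx":0,"ry":0,"rz":0,"fingers":1},
  {"dx":0,"dy":0,"dz":-35,"rx":0,"ry":0,"rz":0,"fingers":1},
  {"dx":0,"dy":0,"dz":-16,"rx":0,"ry":0,"rz":0,"fingers":1},
  {"dx":0,"dy":0,"dz":-6,"rx":0,"ry":0,"rz":0,"fingers":1},
  {"dx":0,"dy":0,"dz":-3,"rx":0,"ry":0,"rz":0,"fingers":1},
  {"dx":0,"dy":0,"dz":-2,"rx":0,"ry":0,"rz":0,"fingers":1},
  {"dx":0,"dy":0,"dz":0,"rx":0,"ry":0,"rz":0,"fingers":1},
  {"dx":0,"dy":0,"dz":0,"rx":0,"ry":0,"rz":0,"fingers":1},
])

```text
clock: 25.25
tcp_pos: [0.6042, -0.3097, 0.0997]
orientation: [0.0, -0.454, 0.891, -0.001]
wrist_force: [-0.1, -0.0, -1.4]
finger_gap: 0.0269
```

Request:
servo_tool([
  {"dx":-1,"dy":0,"dz":-2,"rx":0,"ry":0,"rz":0,"fingers":1},
  {"dx":0,"dy":0,"dz":-1,"rx":0,"ry":0,"rz":0,"fingers":1},
  {"dx":0,"dy":0,"dz":-1,"rx":0,"ry":0,"rz":0,"fingers":1},
  {"dx":0,"dy":0,"dz":0,"rx":0,"ry":0,"rz":0,"fingers":1},
])

```text
clock: 25.65
tcp_pos: [0.6026, -0.3095, 0.0956]
orientation: [0.0, -0.454, 0.891, -0.0]
wrist_force: [-1.9, 1.6, 5.7]
finger_gap: 0.0267
```

Contact at the expected height. Release, retreat, then a final look.

Request:
servo_tool([
  {"dx":0,"dy":0,"dz":0,"rx":0,"ry":0,"rz":0,"fingers":0},
  {"dx":0,"dy":0,"dz":0,"rx":0,"ry":0,"rz":0,"fingers":-1},
  {"dx":0,"dy":0,"dz":0,"rx":0,"ry":0,"rz":0,"fingers":-1},
  {"dx":0,"dy":0,"dz":0,"rx":0,"ry":0,"rz":0,"fingers":-1},
  {"dx":0,"dy":0,"dz":20,"rx":0,"ry":0,"rz":0,"fingers":-1},
  {"dx":0,"dy":0,"dz":45,"rx":0,"ry":0,"rz":0,"fingers":-1},
  {"dx":0,"dy":0,"dz":45,"rx":0,"ry":0,"rz":0,"fingers":-1},
  {"dx":0,"dy":0,"dz":45,"rx":0,"ry":0,"rz":0,"fingers":-1},
])

```text
clock: 26.45
tcp_pos: [0.6023, -0.3092, 0.2507]
orientation: [-0.0, -0.454, 0.891, 0.0]
wrist_force: [1.5, 0.3, -0.1]
finger_gap: 0.0855
```

Request:
servo_tool([
  {"dx":5,"dy":30,"dz":10,"rx":0,"ry":0,"rz":0,"fingers":-1},
  {"dx":5,"dy":40,"dz":10,"rx":0,"ry":0,"rz":0,"fingers":-1},
  {"dx":0,"dy":40,"dz":10,"rx":0,"ry":0,"rz":0,"fingers":-1},
  {"dx":0,"dy":0,"dz":0,"rx":0,"ry":0,"rz":0,"fingers":-1},
  {"dx":0,"dy":0,"dz":0,"rx":0,"ry":0,"rz":0,"fingers":-1},
])

```text
clock: 26.95
tcp_pos: [0.6129, -0.1985, 0.2799]
orientation: [0.0, -0.455, 0.89, -0.0]
wrist_force: [-0.4, -0.2, -0.1]
finger_gap: 0.0852
```

Run:
```python
from h import *
G=dict(reel_hub=(.5885,.309),pickup_head=(.619,-.0955),guide_block=(.4535,.09),motor_mount=(.603,-.309),bottle=(.515,.205))
C,_=look(list(G)[:4],['scene','side'],G,z0=.004); look(['bottle'],['scene','side'],G)
w=cam('wrist')
a=cv2.resize(C[0]['img'][90:310,80:450,::-1],(780,464),interpolation=cv2.INTER_CUBIC);cv2.imwrite('pics/f1.png',a); save(w,'f2.png')
```

```text
reel_hub 2 [0.5907, 0.3086, -1.7076, 0.3001] [[0.588, 0.31, 10.788, 0.139], [0.592, 0.307, 3.212, 0.424]]
pickup_head 2 [0.6158, -0.0953, -16.87, 0.197] [[0.615, -0.095, -15.939, 0.132], [0.618, -0.095, -25.819, 0.253]]
guide_block 2 [0.4528, 0.0916, 44.165, 0.1644] [[0.451, 0.092, 43.531, 0.074], [0.455, 0.091, 46.476, 0.197]]
motor_mount 2 [0.6021, -0.3102, -25.9469, 0.1219] [[0.601, -0.309, -29.024, 0.061], [0.605, -0.311, -24.83, 0.093]]
bottle 2 [0.5194, 0.2035, 3.157, 0.26] [[0.514, 0.203, 5.828, 0.246], [0.522, 0.206, 0.689, 0.263]]
```

View pics/f1.png

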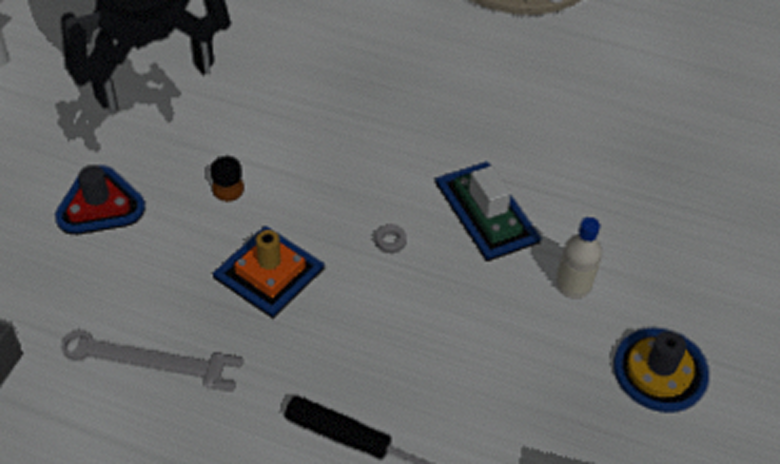

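View pics/f2.png

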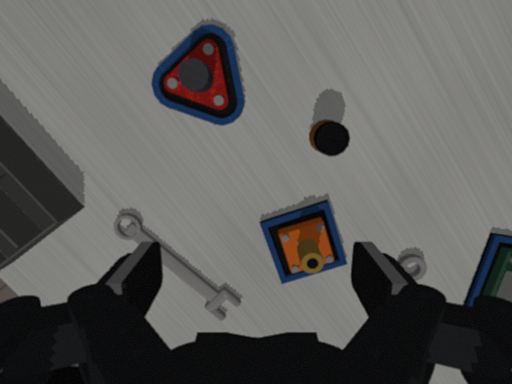

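All four parts sit centred inside their rims: the triangle at (198,75) and the head at (303,245) in the wrist view, the hub at (662,365) and the guide block at (490,210) in the scene view. The bottle is unmoved at (580,262).

```bash
python3 -c "
from h import *
print(job.hand_in())"
```

```text
the job is handed in; nothing more can be done
None
```

I put all four parts in their matching nests, in the order hub, head, guide block, mount, and handed the job in at about 27 s of the 128 s allowed. Each part was lowered until it touched the nest floor with about 3 to 6 N, then released.

**Final checks:** The last scene and wrist pictures show every part upright and inside its rim with a gap all round. The combined camera fits put each part within about 4 mm of its nest centre, with yaw within about 1° where the shape has a yaw. The bottle's fitted position changed by less than 1 mm.

**Checks that disagreed or failed:**
- The scene and side cameras differ from each other by 3 to 8 mm.
- The side-camera fits of the hub (partly behind the bottle) and the head were poor. For the head, the side camera alone gave a yaw about 9° off; the scene camera and the wrist picture show it square in its nest.
- The network missed the motor mount once in the wrist view, so I measured it there by colour instead.

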